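# Put the soldering kit back in its bench organiser

### The job

Soldering is done: clear the grey soldering board by setting its five things back in the wooden organiser. Seen from the robot, the green-lidded flux jar goes in the front left well, the solder spool in the well to the right of it, the tall black spirit bottle in the well behind the jar and the grey tin in the well behind the spool; the tweezers go in front of the jar and the spool, lying lengthwise in the middle of the groove. Set each down gently and upright on the floor of its well without dropping it, do not tip the jar or the bottle over, and leave the blue pot, the red block and the wax puck where they are.

Things in the scene. Friction and masses are not known exactly. Their poses are not given: they have to be found in the camera images.
- flux_jar: round cream-white jar with a green lid, 49 mm across, 52 mm tall; parallel sides; origin at the centre of its underside, z up; stands on the soldering board at the start, about 0.11 kg
- solder_spool: small pale spool of silver solder wire standing on its flange, 36 mm across, 20 mm tall; grip it across the flanges; origin at the centre of its underside, z up; on the soldering board at the start
- tin_grey: small plain round grey metal tin, 35 mm across, 21 mm tall, no wire on it; origin at the centre of its underside, z up; on the soldering board at the start
- spirit_tin: tall black rectangular spirit bottle with a grey cap, 40 mm along its x, 43 mm along its y, 106 mm tall: straight sides up to 80 mm, then shoulder and a cap 20 mm across; origin at the centre of its underside, z up; on the soldering board at the start, about 0.16 kg; can stand higher than the body of a gripper that reaches down to a low thing beside it
- tweezers: steel tweezers lying flat, 140 mm long along its y, 14 mm wide along its x, 9 mm high; rigid, balanced at the middle; origin at the middle of the underside, z up; lie along the front edge of the soldering board at the start; either end may point either way in the groove
- organiser: fixed wooden tray 200 (x) x 150 mm (y); origin under its centre, x away from robot, y left. 4 cork-lined wells 66 mm square, centres x -11 (front) and 61 (back), y 36 (left) and -36 (right); floor 5, wall tops 13 mm above origin. Tweezers groove along y in front, centre x -75, y 0: two end blocks (|y| 38 to 75), floor 12, lips 19 mm up, 32 mm apart; ends open; room for fingers between blocks
- solder_board: fixed mid-grey square soldering board with faint heat marks, 220 by 220 mm, 8 mm thick (its top is 8 mm above the origin); origin at the centre of its underside, x away from the robot; the five things of the kit stand on it at the start, in any places except that the tweezers lie along its front edge
- bead_pot_blue: squat blue pot with a crumpled light blue cover, 46 mm across, 36 mm tall; origin at the centre of its underside; stays where it is, behind the work
- rouge_block: dark red block of polishing rouge, 28 by 45 mm, 27 mm tall; origin at the centre of its underside; stays where it is, behind the work
- beeswax: yellow-brown puck of beeswax, 45 mm across, 20 mm tall; origin at the centre of its underside; stays where it is, right of the work

How it is judged:
By the outcome, as a careful person would: the job done as asked, in the order asked, and still so for the second after the job is handed in, with the robot touching nothing.
It also fails if it takes over 147 s, if anything falls off the work surface, if the arm or the gripper's body presses on something with over 40 N, if the wrist force passes 120 N, or if a joint passes its speed limit or range.

### The arm

A 6-joint arm with a two-finger parallel gripper is mounted at the origin on a cart in front of the work surface, level with it; the furniture and walls round the work are solid. World frame = base frame: x ahead of the robot, y to its left, z up, the work surface at z = 0. Lengths are in mm, angles in rad, forces in N, time in s.
With the tool pointing down it reaches from about 400 to 925 mm from the base axis. Payload 12.5 kg.
Tool frame: the origin (TCP) lies on the mounting face of the last link; the fingertips stand 190 mm ahead of it and the grasp point (between the pads) lies 171 mm ahead of it; z points along the fingers, y is the line along which they close (so a half turn about z gives the same grasp; the last joint's range is limited). The gripper opens to 95 mm and grips with 3 to 60 N. Pads are 20 mm wide; open, the fingers measure 119 mm over their backs; the gripper's body (75 mm by 180 mm) begins 59 mm behind the grasp point.
Start: joints at [-1.225, 0.491, 1.559, -0, 1.092, -0.106], TCP at [272.884, -562.28, 404.761] pointing down, gripper open.
Joint ranges: [-3.1, 3.1], [-0.84, 2.19], [0.05, 2.79], [-1.13, 4.28], [0.06, 2.93], [-2.69, 2.69]. Speed limits (rad/s): [2.22, 2.22, 2.79, 3.14, 3.14, 3.14].

### API

Orientations are given as [roll, pitch, yaw] about the fixed x, y, z axes, in that order (R = Rz(yaw) Ry(pitch) Rx(roll)).
In Python, from cell import env gives the robot as it stands.
- The arm moves only by the tool carry_out, never from a script. Its argument "series" is a list of rows, each a list of 5 numbers: the shift along the tool's x, y, z in m, then the turn about the tool's z in degrees, then the opening, from 0 (shut) to 1 (fully open). A call has 1 to 20 rows; each row is the pose to reach, as a shift and turn from the pose commanded when the call began, along the tool's axes at that moment; what a row does not reach only later rows make up. A row lasts 1/8 s, in which the tool goes at most 62.5 mm and 10.7 degrees, less where a joint would pass 70% of its speed; a pose out of reach is approached as far as the arm can. A call with a gripper value outside its range is refused whole. The fingers move at their own pace and stop on an object; the grip force is fixed at half the most. Time passes only in rows, so rows that repeat a pose let the fingers close. It gives the time, the measured TCP pose, the force, the opening and the grip force at its end, in the units of the state.
- env.state(): the state, without advancing time (a new reading comes with each control period).
- env.read_camera(name): name is "side" or "top"; returns (picture, depth): 480x640x3 uint8, red, green, blue; 480x640 float32, mm along the optical axis (not along the pixel's ray), 0 where there is no reading.
- env.get_calibration(name): a dict with "intrinsics" (3x3 intrinsics, pixels), "D" ([k1, k2, p1, p2, k3] as OpenCV has them; the pictures are not rectified), "cam_to_world" (4x4, takes a point from camera to world coordinates). Camera axes: x right, y up, looking along -z (the intrinsics and any distortion apply to the point x, -y, -z); pixel columns grow to the right and rows downward; lengths in mm; the calibration is good to about 2 mm. A picture is of the moment at which its call begins. get_calibration takes no time and is no camera call.
- env.job_done(): hands the job in; it is judged then, once.
The state is a dict: "t": time; "joints": joint angles; "qvel": joint speeds; "tau": joint torques, N m; "eef_pos": TCP position; "tcp_rot": TCP orientation; "ft_force": force on the tool from outside, world axes, zero at the start; "moment": the same for the moment, N m; "opening": opening from 0.0 (shut) to 1.0 (fully open); "grip_force": force on a finger pad.
Only numpy, scipy, OpenCV 4.12 (cv2) and the standard library are available. Lean on these libraries where they do the work, as an engineer would, in place of code of your own. Each camera call takes 0.05 s, during which the arm holds its last target. There are 200 camera calls.

## Working session

There is one attempt and no reset: what is moved stays moved. The work goes in short steps, Python scripts to look and compute and a tool call to move; the robot and the scene stay as the last step left them, time stands still between calls to the robot, and variables do not carry over. Pictures are saved under pics/ and viewed, at most 14 in all, crops included, and the job is handed in when it is done.

Besides the shell and the picture viewer there is one more tool, called after "Call:" as a command line: name --pt "numbers of a row" for each row, then --argument value for the rest. carry_out: Moves the arm, as the interface text tells. Its arguments: {"type":"object","properties":{"series":{"type":"array","items":{"type":"array","items":{"type":"number"}}}},"required":["series"]}

```bash
ls; mkdir -p pics; python3 - <<'E'
from cell import env
import cv2,numpy as np
print(env.state())
for n in("top","side"):
    p,d=env.read_camera(n); cv2.imwrite(f"pics/{n}0.png",p[:,:,::-1]); np.savez(f"{n}0.npz",p=p,d=d)
    c=env.get_calibration(n); print(n,{k:np.round(v,3).tolist() for k,v in c.items()}, (d==0).mean())
E
```

```text
pics
{'t': 0.0, 'joints': array([-1.22459351e+00,  4.91576422e-01,  1.55945249e+00,  1.96474023e-05,
        1.09171725e+00, -1.05622938e-01]), 'qvel': array([-3.04601122e-04, -3.64673159e-04, -1.32274350e-03, -8.07123708e-05,
       -1.02795274e-03, -1.42331207e-03]), 'tau': array([ 1.68691422e-03, -6.12631059e+01, -2.58171380e+01,  6.93891523e-02,
        4.82673536e-02, -9.99877079e-05]), 'eef_pos': array([ 272.87851141, -562.24787253,  404.1501056 ]), 'tcp_rot': array([-3.14044741e+00, -1.38938980e-04,  4.51816604e-01]), 'ft_force': array([ 0.02745211, -0.77850821,  0.46221109]), 'moment': array([-0.00341329,  0.0181028 , -0.039257  ]), 'grip_force': 0.0, 'opening': 0.9967324726850383}
top {'intrinsics': [[602.492, 0.0, 315.654], [0.0, 602.492, 239.002], [0.0, 0.0, 1.0]], 'D': [-0.113, 0.0, 0.0, 0.0, 0.0], 'cam_to_world': [[-0.003, 0.984, -0.176, 337.406], [-1.0, -0.004, -0.003, -89.676], [-0.004, 0.176, 0.984, 1331.864], [0.0, 0.0, 0.0, 1.0]]} 0.004091796875
side {'intrinsics': [[433.875, 0.0, 317.554], [0.0, 433.875, 238.523], [0.0, 0.0, 1.0]], 'D': [-0.035, 0.0, 0.0, 0.0, 0.0], 'cam_to_world': [[-1.0, 0.021, 0.007, 600.658], [-0.008, -0.65, 0.76, 592.248], [0.02, 0.759, 0.65, 624.521], [0.0, 0.0, 0.0, 1.0]]} 0.003994140625
```

View pics/top0.png

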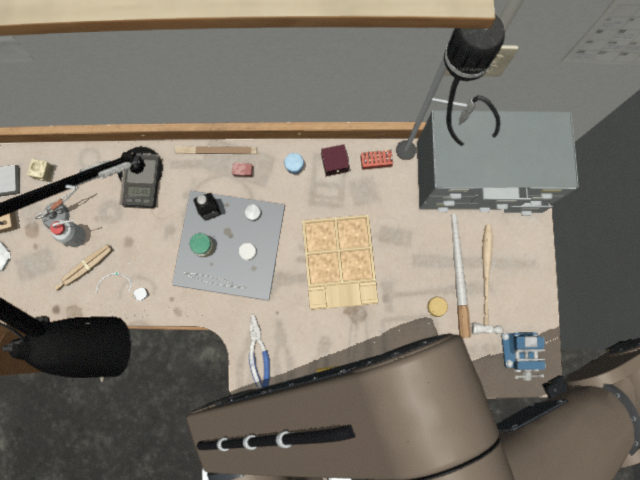

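View pics/side0.png

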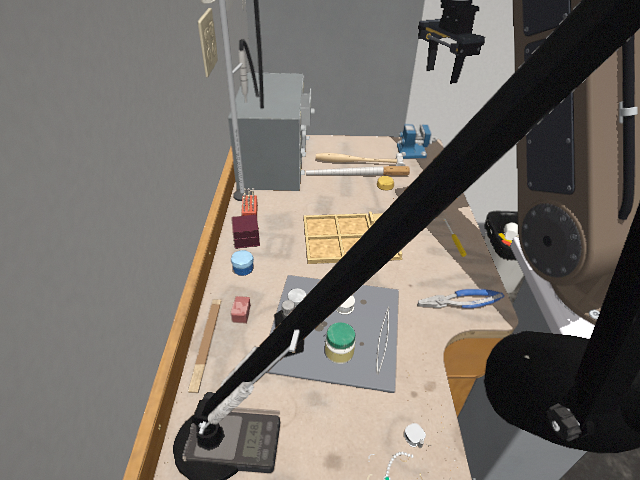

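Top view: the board is around (230,245), with the bottle at (207,206), the jar at (201,244) and two small round things at (253,212) and (247,251). The tweezers lie along row ~280 and the organiser is at (340,262). A lamp arm on the left crosses the side view.

```bash
cat > h.py <<'E'
import numpy as np,cv2
from cell import env
def rays(n,uv):
    c=env.get_calibration(n);K=c["intrinsics"];D=np.array(c["D"]);T=np.array(c["cam_to_world"])
    q=cv2.undistortPoints(np.array(uv,float).reshape(-1,1,2),np.array(K),D).reshape(-1,2)
    d=np.c_[q[:,0],-q[:,1],-np.ones(len(q))]
    return T[:3,3],d@T[:3,:3].T
def plane(n,uv,z):
    o,d=rays(n,uv); return o+d*((z-o[2])/d[:,2])[:,None]
def cloud(n,d):
    v,u=np.mgrid[:480,:640]; o,r=rays(n,np.c_[u.ravel(),v.ravel()])
    return (o+r*d.ravel()[:,None]).reshape(480,640,3)
def project(n,P):
    c=env.get_calibration(n);T=np.array(c["cam_to_world"]);q=(np.array(P,float)-T[:3,3])@T[:3,:3]
    return cv2.projectPoints(q*[1,-1,-1],np.zeros(3),np.zeros(3),np.array(c["intrinsics"]),np.array(c["D"]))[0].reshape(-1,2)
E
python3 - <<'E'
from h import *
a=np.load("top0.npz");p,d=a["p"],a["d"];C=cloud("top",d)
np.set_printoptions(precision=1,suppress=True)
for n,u,v in[("bottle",203,200),("jar",200,244),("r1",252,212),("r2",247,251),("board",225,270),("orgwall",339,260),("well",355,270),("groove",345,295),("lamp",75,345),("arm",60,185),("arm2",20,320),("backlamp",430,100),("blue",293,162),("table",300,200)]: print(n,C[v,u])
s=np.load("side0.npz");Cs=cloud("side",s["d"])
print("side",Cs[150,470],Cs[335,340],Cs[300,345],Cs[294,297],Cs[60,560])
a1=cv2.resize(p[180:310,160:390],None,fx=3.4,fy=3.4,interpolation=cv2.INTER_CUBIC)
cv2.imwrite("pics/c1.png",a1[:,:,::-1])
a2=cv2.resize(s["p"][200:400,230:440],None,fx=2.9,fy=2.9,interpolation=cv2.INTER_CUBIC)
cv2.imwrite("pics/c2.png",a2[:,:,::-1])
E
```

```text
bottle [638.4 148.9 113.7]
jar [553.4 161.8  65.8]
r1 [631.8  55.4  26.6]
r2 [544.7  65.5  22.7]
board [504.8 115.9   6.1]
orgwall [ 525.4 -137.3   12.6]
well [ 504.3 -173.     2.7]
groove [ 448.9 -150.2    1. ]
lamp [337.2 336.9 281.8]
arm [608.5 352.9 351.6]
arm2 [375.5 387.4 389.7]
backlamp [ 776.6 -295.8  306.6]
blue [743.8 -35.8  37. ]
table [666.4 -50.4  -4.6]
side [524.5 400.6 520.3] [557.1 169.5  62. ] [577.  376.5 380.1] [630.6  55.7  30.4] [500.7 409.5 567.9]
```

View pics/c1.png

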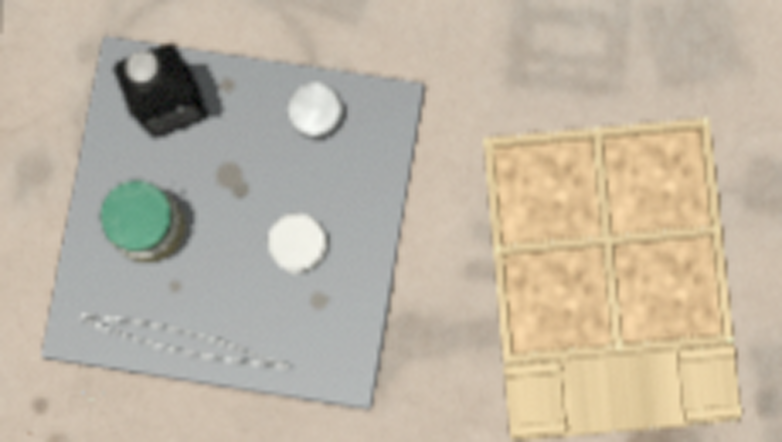

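View pics/c2.png

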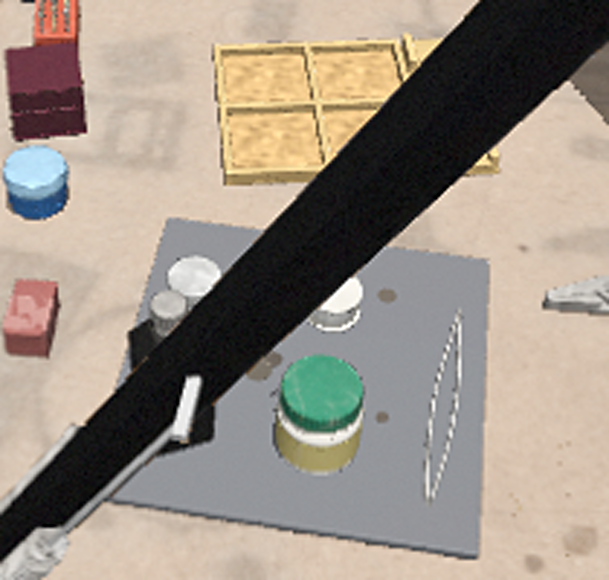

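c1: the front round thing (c1 298,242) is the pale spool; c2 shows its waist. The back one (c1 316,109) is the grey metallic tin. The bottle is at the back left, the jar at the left, and the tweezers run from (80,318) to (293,367). The lamp arm is well to the left, around y≈350 and z≈350.

```bash
python3 - <<'E'
from h import *
np.set_printoptions(precision=1,suppress=True)
a=np.load("top0.npz");p,d=a["p"].astype(int),a["d"];C=cloud("top",d)
hsv=cv2.cvtColor(a["p"],cv2.COLOR_RGB2HSV).astype(int)
V,S,H=hsv[...,2],hsv[...,1],hsv[...,0]
def cen(m,box,z,n="top"):
    u0,v0,u1,v1=box; k=np.zeros((480,640),bool);k[v0:v1,u0:u1]=m[v0:v1,u0:u1]
    cs,_=cv2.findContours(k.astype(np.uint8),cv2.RETR_EXTERNAL,cv2.CHAIN_APPROX_NONE);c=max(cs,key=cv2.contourArea)
    w=plane(n,c.reshape(-1,2),z)[:,:2].astype(np.float32)
    e=cv2.fitEllipse(w); return e,cv2.contourArea(c)
print("jar",cen((H>60)&(H<90)&(S>90),(185,225,220,265),60))
print("tin",cen((V>165)&(S<40),(240,200,265,222),29))
print("spool",cen((V>195)&(S<40),(235,238,260,265),28))
print("cap",cen((V>110),(190,190,210,207),114))
# bottle shoulder
k=np.zeros((480,640),bool);k[185:225,185:225]=True
q=C[k&(C[...,2]>75)&(C[...,2]<103)];print("bottle",np.median(q[:,2]),cv2.minAreaRect(q[:,:2].astype(np.float32)),len(q))
o=lambda x,y:(160+x/3.4-.35,180+y/3.4-.35)
print("bottle corners z88",plane("top",[o(115,72),o(175,44),o(190,82),o(132,110)],88)[:,:2])
for n,l,z in[("org",[(485,138),(709,118),(733,343),(508,355),(606,242)],13),("groove blocks",[(563,370),(565,432),(680,352),(686,415),(512,436),(741,415),(504,370),(736,347)],19),
 ("board",[(103,37),(425,85),(371,407),(43,357)],8),("twz",[(80,318),(293,367)],14)]:
    print(n,plane("top",[o(*x) for x in l],z)[:,:2].tolist())
# side checks
b=np.load("side0.npz")["p"];hs=cv2.cvtColor(b,cv2.COLOR_RGB2HSV).astype(int)
print("jar side",cen((hs[...,0]>60)&(hs[...,0]<90)&(hs[...,1]>90),(320,315,362,352),60,"side"))
s=lambda x,y:(230+x/2.9-.35,200+y/2.9-.35)
print("side org z13",plane("side",[s(216,45),s(228,178),s(318,102),s(403,40)],13)[:,:2])
print("side twz",plane("side",[s(459,311),s(429,499)],14)[:,:2],"cap",plane("side",[s(169,306)],114)[:,:2],"spool",plane("side",[s(335,290)],28)[:,:2],"tin",plane("side",[s(195,276)],29)[:,:2])
E
```

```text
jar (((555.6543579101562, 162.86215209960938), (33.02210235595703, 39.936683654785156), 165.27780151367188), 185.5)
tin (((630.6817016601562, 60.21287155151367), (33.4423942565918, 48.43390655517578), 38.72369384765625), 222.5)
spool (((544.4820556640625, 66.25174713134766), (34.00101852416992, 36.1237678527832), 84.29019927978516), 195.5)
cap (((646.2278442382812, 159.87554931640625), (34.45745849609375, 42.9902229309082), 36.380287170410156), 182.5)
bottle 84.56617419478732 ((639.287841796875, 151.20162963867188), (38.78553771972656, 42.758689880371094), 21.883142471313477) 250
bottle corners z88 [[643.1 174.4]
 [661.  137. ]
 [636.4 126.8]
 [618.6 162.8]]
org [[615.4724746390573, -56.10623890271402], [628.3726535915042, -203.76661284921155], [479.41721389024053, -216.57227517275976], [472.2779999670506, -71.02237738212148], [545.9108598778082, -135.01064152401494]]
groove blocks [[461.86390769068294, -106.4073470801836], [422.1189261600934, -107.45442151407939], [473.1302968551356, -181.73986103364285], [432.6156755185233, -184.98750734392593], [419.6916918934223, -73.57592738591885], [432.4133180546778, -220.25608448850898], [462.0052583174282, -68.52261799282483], [476.1743677838854, -217.88016248986725]]
board [[686.9893699338004, 200.3483575171834], [652.6488750357195, -16.11419476270568], [439.31500898139467, 17.658604666354037], [471.96182101723537, 232.74001065812212]]
twz [[496.8455322701982, 207.7536213497005], [464.7636428584468, 67.87963264615537]]
jar side (((556.2180786132812, 167.9378204345703), (44.08253479003906, 49.79806900024414), 173.8231658935547), 553.0)
side org z13 [[ 625.8 -203.9]
 [ 612.5  -50.7]
 [ 546.5 -135.9]
 [ 475.6 -215.7]]
side twz [[463.2  68.3]
 [495.3 204.3]] cap [[639.3 154.5]] spool [[542.6  65. ]] tin [[630.8  56.4]]
```

```bash
cat >> h.py <<'E'
def go(x,y,zg,yaw):
    """shift in tool axes (m) and turn (deg) to put the grasp point at x,y,zg (mm) with yaw (deg)"""
    s=env.state();p=s["eef_pos"];w=s["tcp_rot"][2];D=np.array([x,y,zg+171])-p
    c,n=np.cos(w),np.sin(w)
    t=(np.degrees(w)-yaw+180)%360-180
    print("go",np.round([(c*D[0]+n*D[1])/1e3,(n*D[0]-c*D[1])/1e3,-D[2]/1e3],4),round(t,1),"| t",round(s["t"],1),"F",s["ft_force"].round(1),"open",round(s["opening"],3))
E
python3 -c "
from h import *
go(555,165,200,5)"
```

```text
go [ 0.5713 -0.5311  0.0332] 20.9 | t 0.1 F [-0.  -0.3  0.3] open 1.005
```

Call:
carry_out --pt "0.02 -0.018 0.0 2 1" --pt "0.057 -0.053 0.0 4 1" --pt "0.1 -0.093 0.0 6 1" --pt "0.143 -0.133 0.0 8 1" --pt "0.186 -0.173 0.0 10 1" --pt "0.228 -0.212 0.0 12 1" --pt "0.271 -0.252 0.0 14 1" --pt "0.314 -0.292 0.0 16 1" --pt "0.357 -0.332 0.0 18 1" --pt "0.4 -0.372 0.0 20 1" --pt "0.443 -0.412 0.005 21 1" --pt "0.486 -0.452 0.01 21 1" --pt "0.525 -0.488 0.02 21 1" --pt "0.555 -0.516 0.03 21 1" --pt "0.57 -0.53 0.033 21 1" --pt "0.571 -0.531 0.033 21 1" --pt "0.571 -0.531 0.033 21 1"

```text
t: 2.22
eef_pos: [554.6, 163.8, 372.0]
tcp_rot: [3.141, 0.0, 0.085]
ft_force: [1.6, 0.1, 0.1]
opening: 0.997
grip_force: 0.0
```

```bash
python3 -c "
from h import *
go(555,165,39,5)
p,d=env.read_camera('side'); cv2.imwrite('pics/s1.png',p[:,:,::-1])"
```

```text
go [ 0.0005 -0.0011  0.162 ] -0.1 | t 2.2 F [1.6 0.1 0.1] open 0.997
```

View pics/s1.png

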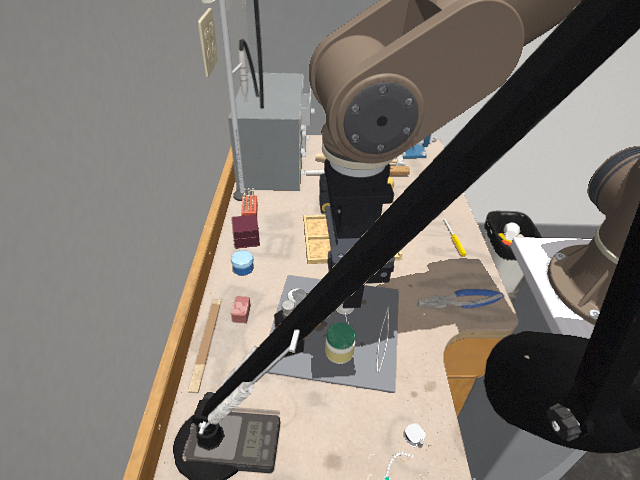

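The side view shows the gripper over the jar (340,335), clear of the lamp arm. Next I descend and grip.

Call:
carry_out --pt "0 -0.001 0.02 0 1" --pt "0 -0.001 0.05 0 1" --pt "0 -0.001 0.085 0 1" --pt "0 -0.001 0.115 0 1" --pt "0 -0.001 0.135 0 1" --pt "0 -0.001 0.15 0 1" --pt "0 -0.001 0.158 0 1" --pt "0 -0.001 0.162 0 1" --pt "0 -0.001 0.162 0 1" --pt "0 -0.001 0.162 0 0.4" --pt "0 -0.001 0.162 0 0.4" --pt "0 -0.001 0.162 0 0.4" --pt "0 -0.001 0.162 0 0.4" --pt "0 -0.001 0.162 0 0.4" --pt "0 -0.001 0.162 0 0.4"

```text
t: 4.15
eef_pos: [554.7, 165.7, 209.7]
tcp_rot: [3.141, 0.0, 0.085]
ft_force: [-1.0, -0.0, 0.7]
opening: 0.478
grip_force: 30.0
```

Call:
carry_out --pt "0 0 -0.01 0 0.4" --pt "0 0 -0.035 0 0.4" --pt "0 0 -0.065 0 0.4" --pt "-0.002 0.008 -0.085 0 0.4" --pt "-0.007 0.027 -0.09 0 0.4" --pt "-0.015 0.055 -0.09 0 0.4" --pt "-0.025 0.092 -0.09 0 0.4" --pt "-0.035 0.13 -0.09 0 0.4" --pt "-0.045 0.168 -0.09 0 0.4" --pt "-0.055 0.205 -0.09 0 0.4" --pt "-0.063 0.235 -0.085 0 0.4" --pt "-0.069 0.256 -0.07 0 0.4" --pt "-0.071 0.263 -0.05 0 0.4" --pt "-0.071 0.263 -0.03 0 0.4" --pt "-0.071 0.263 -0.016 0 0.4" --pt "-0.071 0.263 -0.01 0 0.4" --pt "-0.071 0.263 -0.008 0 0.4" --pt "-0.071 0.263 -0.008 0 0.4"

```text
t: 6.4
eef_pos: [506.4, -102.3, 218.0]
tcp_rot: [3.141, -0.0, 0.086]
ft_force: [-0.6, -0.1, -1.5]
opening: 0.478
grip_force: 30.0
```

```bash
python3 -c "
from h import *
np.set_printoptions(precision=1,suppress=True)
go(506.9,-102.6,36,5)
p,d=env.read_camera('top')
p2,d2=env.read_camera('side')
a=cv2.resize(p[180:340,250:420],None,fx=3,fy=3);b=cv2.resize(p2[180:340,260:430],None,fx=3,fy=3)
cv2.imwrite('pics/j1.png',cv2.resize(np.hstack([a,b]),(800,380))[:,:,::-1])
T=lambda x,y,z:(521+x*.9962-y*.0872,-137.5+x*.0872+y*.9962,z)
print(project('side',[T(-11,36,5),T(25,0,13),T(-44,0,13)]))"
```

```text
go [0. 0. 0.] -0.1 | t 6.4 F [-0.6 -0.1 -1.5] open 0.478
[[358.  248. ]
 [339.6 235. ]
 [370.7 233.9]]
```

View pics/j1.png

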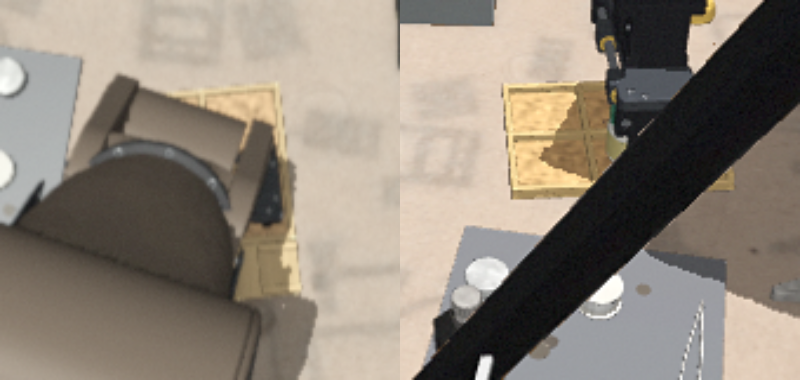

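Jar is over the front left well (right half, about (620,145)), mostly hidden behind the lamp arm. I lower it slowly to contact.

Call:
carry_out --pt "0 0 0.003 0 0.4" --pt "0 0 0.006 0 0.4" --pt "0 0 0.008 0 0.4" --pt "0 0 0.009 0 0.4" --pt "0 0 0.01 0 0.4" --pt "0 0 0.01 0 0.4"

```text
t: 7.25
eef_pos: [506.3, -102.4, 207.7]
tcp_rot: [3.142, 0.0, 0.085]
ft_force: [-0.1, -0.5, -0.8]
opening: 0.477
grip_force: 30.0
```

Call:
carry_out --pt "0 0 0.0005 0 0.4" --pt "0 0 0.001 0 0.4" --pt "0 0 0.001 0 0.4"

```text
t: 7.62
eef_pos: [506.3, -102.4, 206.7]
tcp_rot: [3.141, -0.0, 0.085]
ft_force: [1.0, 0.1, -1.6]
opening: 0.477
grip_force: 30.0
```

Call:
carry_out --pt "0 0 0.0005 0 0.4" --pt "0 0 0.001 0 0.4" --pt "0 0 0.001 0 0.4"

```text
t: 8.0
eef_pos: [506.3, -102.3, 206.6]
tcp_rot: [3.141, -0.001, 0.085]
ft_force: [-1.7, 1.3, 13.4]
opening: 0.48
grip_force: 30.2
```

Call:
carry_out --pt "0 0 -0.0005 0 0.48" --pt "0 0 -0.0005 0 0.55" --pt "0 0 -0.0005 0 0.65" --pt "0 0 -0.0005 0 0.7" --pt "0 0 -0.0005 0 0.7" --pt "0 0 -0.01 0 0.7" --pt "0 0 -0.03 0 0.7" --pt "0 0 -0.06 0 0.7" --pt "0 0 -0.085 0 0.7" --pt "0 0 -0.1 0 0.7" --pt "0 0 -0.1 0 0.7"

```text
t: 9.38
eef_pos: [506.3, -102.4, 306.6]
tcp_rot: [3.141, -0.002, 0.085]
ft_force: [0.7, 0.1, -1.1]
opening: 0.696
grip_force: 0.0
```

```bash
python3 -c "
from h import *
go(543.5,65.6,90,50)
go(543.5,65.6,29,50)"
```

```text
go [ 0.0514 -0.1642  0.0456] -45.1 | t 9.4 F [ 0.7  0.1 -1.1] open 0.696
go [ 0.0514 -0.1642  0.1066] -45.1 | t 9.4 F [ 0.7  0.1 -1.1] open 0.696
```

Call:
carry_out --pt "0.004 -0.012 0 -5 0.7" --pt "0.014 -0.042 0 -13 0.7" --pt "0.025 -0.08 0 -23 0.7" --pt "0.037 -0.118 0.005 -33 0.7" --pt "0.047 -0.15 0.02 -42 0.7" --pt "0.051 -0.164 0.045 -45 0.7" --pt "0.051 -0.164 0.068 -45 0.7" --pt "0.051 -0.164 0.085 -45 0.7" --pt "0.051 -0.164 0.096 -45 0.7" --pt "0.051 -0.164 0.102 -45 0.7" --pt "0.051 -0.164 0.105 -45 0.7" --pt "0.051 -0.164 0.106 -45 0.7" --pt "0.051 -0.164 0.106 -45 0.3" --pt "0.051 -0.164 0.106 -45 0.3" --pt "0.051 -0.164 0.106 -45 0.3" --pt "0.051 -0.164 0.106 -45 0.3" --pt "0.051 -0.164 0.106 -45 0.3"

```text
t: 11.5
eef_pos: [543.2, 65.4, 199.8]
tcp_rot: [3.141, -0.0, 0.871]
ft_force: [-0.2, -0.2, 2.1]
opening: 0.368
grip_force: 30.0
```

```bash
python3 -c "
from h import *
go(513.2,-174.3,40,50)
p2,d2=env.read_camera('side')
cv2.imwrite('pics/sp1.png',cv2.resize(p2[200:400,230:440],None,fx=2.8,fy=2.8)[:,:,::-1])"
```

```text
go [-0.2026  0.1315 -0.0112] -0.1 | t 11.5 F [-0.2 -0.2  2.1] open 0.368
```

View pics/sp1.png

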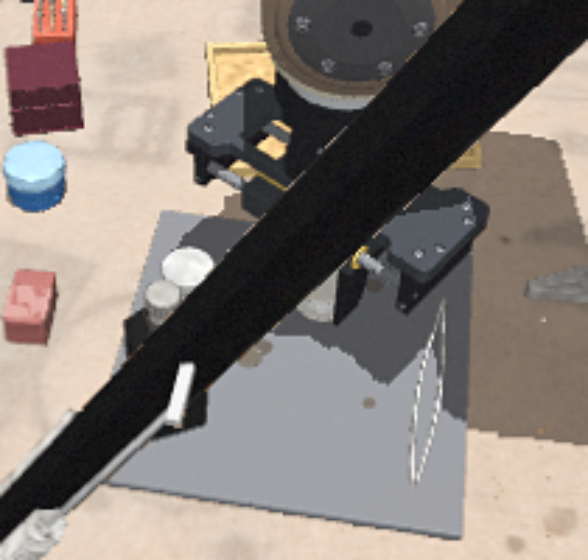

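The spool is held between the pads at about (320,295) in the crop. I carry it over.

Call:
carry_out --pt "0 0 -0.01 0 0.3" --pt "0 0 -0.035 0 0.3" --pt "0 0 -0.065 0 0.3" --pt "-0.008 0.005 -0.08 0 0.3" --pt "-0.028 0.018 -0.085 0 0.3" --pt "-0.055 0.036 -0.085 0 0.3" --pt "-0.085 0.055 -0.085 0 0.3" --pt "-0.115 0.075 -0.085 0 0.3" --pt "-0.145 0.094 -0.085 0 0.3" --pt "-0.172 0.112 -0.085 0 0.3" --pt "-0.192 0.125 -0.08 0 0.3" --pt "-0.2025 0.1315 -0.06 0 0.3" --pt "-0.2025 0.1315 -0.035 0 0.3" --pt "-0.2025 0.1315 -0.016 0 0.3" --pt "-0.2025 0.1315 -0.008 0 0.3" --pt "-0.2025 0.1315 -0.004 0 0.3" --pt "-0.2025 0.1315 -0.002 0 0.3" --pt "-0.2025 0.1315 0 0 0.3" --pt "-0.2025 0.1315 0.001 0 0.3" --pt "-0.2025 0.1315 0.001 0 0.3"

```text
t: 14.05
eef_pos: [513.3, -174.2, 198.9]
tcp_rot: [3.141, -0.0, 0.871]
ft_force: [-0.1, 0.5, -1.6]
opening: 0.365
grip_force: 30.0
```

Call:
carry_out --pt "0 0 0.0005 0 0.3" --pt "0 0 0.001 0 0.3" --pt "0 0 0.001 0 0.3"

```text
t: 14.42
eef_pos: [513.3, -174.2, 197.7]
tcp_rot: [3.142, 0.0, 0.871]
ft_force: [-0.8, -0.2, -0.4]
opening: 0.366
grip_force: 30.0
```

Call:
carry_out --pt "0 0 0.0005 0 0.3" --pt "0 0 0.001 0 0.3" --pt "0 0 0.001 0 0.3"

```text
t: 14.8
eef_pos: [513.3, -174.2, 196.8]
tcp_rot: [3.141, 0.0, 0.871]
ft_force: [-0.4, 0.1, 1.1]
opening: 0.371
grip_force: 30.0
```

Call:
carry_out --pt "0 0 0.0003 0 0.3" --pt "0 0 0.0005 0 0.3" --pt "0 0 0.0005 0 0.3"

```text
t: 15.18
eef_pos: [513.2, -174.2, 196.8]
tcp_rot: [3.141, -0.0, 0.871]
ft_force: [-2.5, 1.3, 9.0]
opening: 0.372
grip_force: 30.0
```

Call:
carry_out --pt "0 0 -0.0003 0 0.39" --pt "0 0 -0.0003 0 0.41" --pt "0 0 -0.0003 0 0.43" --pt "0 0 -0.0003 0 0.43" --pt "0 0 -0.008 0 0.43" --pt "0 0 -0.025 0 0.43" --pt "0 0 -0.05 0 0.7" --pt "0 0 -0.085 0 1" --pt "0 0 -0.12 0 1" --pt "0 0 -0.14 0 1" --pt "0 0 -0.14 0 1"

```text
t: 16.55
eef_pos: [513.1, -174.1, 338.5]
tcp_rot: [3.138, -0.001, 0.871]
ft_force: [-0.7, 0.5, 0.2]
opening: 0.898
grip_force: 0.0
```

```bash
python3 -c "
from h import *
go(639.3,151.5,145,23)
p,d=env.read_camera('top')
p2,d2=env.read_camera('side')
a=cv2.resize(p[180:340,250:420],None,fx=3,fy=3);b=cv2.resize(p2[180:340,260:430],None,fx=3,fy=3)
cv2.imwrite('pics/j2.png',cv2.resize(np.hstack([a,b]),(800,380))[:,:,::-1])"
```

```text
go [ 0.3303 -0.1133  0.0225] 26.9 | t 16.6 F [-0.7  0.5  0.2] open 0.898
```

View pics/j2.png

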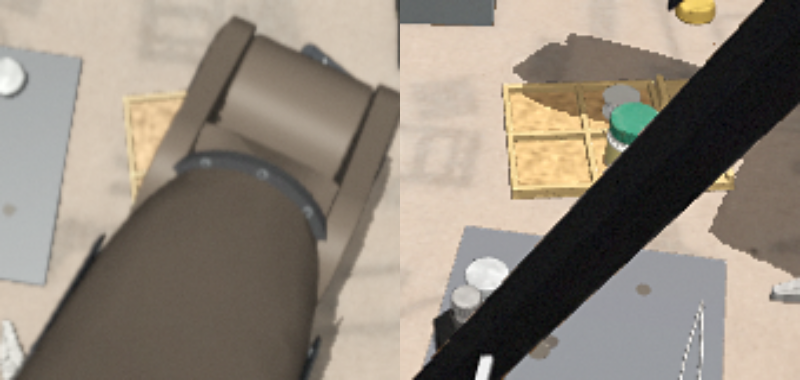

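Right half: the jar stands upright at (635,130) with the spool in its well at (620,100) behind it. Next is the bottle.

Call:
carry_out --pt "0.01 -0.003 0 2 1" --pt "0.035 -0.012 0 5 1" --pt "0.075 -0.026 0 9 1" --pt "0.115 -0.039 0 13 1" --pt "0.155 -0.053 0 17 1" --pt "0.195 -0.067 0 21 1" --pt "0.235 -0.081 0 25 1" --pt "0.275 -0.094 0.005 27 1" --pt "0.31 -0.106 0.01 27 1" --pt "0.328 -0.112 0.018 27 1" --pt "0.33 -0.1135 0.0225 27 1" --pt "0.33 -0.1135 0.0225 27 1"

```text
t: 18.15
eef_pos: [638.8, 150.4, 312.9]
tcp_rot: [-3.141, 0.002, 0.399]
ft_force: [-0.4, -0.8, -0.9]
opening: 1.001
grip_force: 0.0
```

```bash
python3 -c "
from h import *
go(639.3,151.5,68,23)
p2,d2=env.read_camera('side')
cv2.imwrite('pics/b1.png',cv2.resize(p2[180:380,220:430],None,fx=2.8,fy=2.8)[:,:,::-1])"
```

```text
go [ 0.0008 -0.0008  0.0739] -0.1 | t 18.1 F [-0.4 -0.8 -0.9] open 1.001
```

View pics/b1.png

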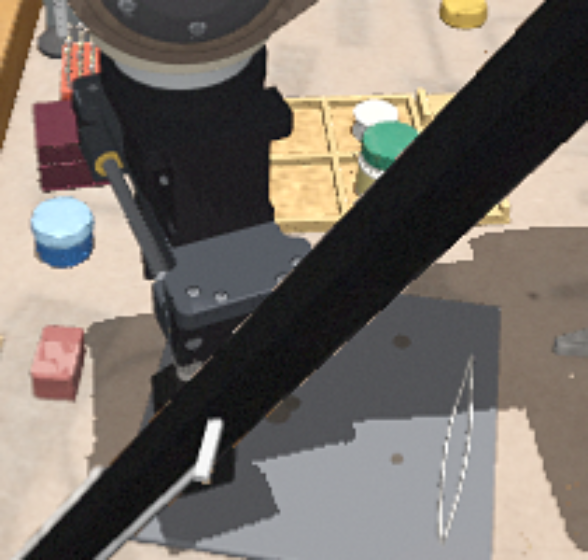

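The cap at (190,370) sits under and between the fingers. The jar and the white spool show in their wells at (390,150) and (375,118).

Call:
carry_out --pt "0.001 -0.001 0.01 0 1" --pt "0.001 -0.001 0.028 0 1" --pt "0.001 -0.001 0.046 0 1" --pt "0.001 -0.001 0.06 0 1" --pt "0.001 -0.001 0.07 0 1" --pt "0.001 -0.001 0.074 0 1" --pt "0.001 -0.001 0.074 0 1" --pt "0.001 -0.001 0.074 0 0.7" --pt "0.001 -0.001 0.074 0 0.6" --pt "0.001 -0.001 0.074 0 0.5" --pt "0.001 -0.001 0.074 0 0.45" --pt "0.001 -0.001 0.074 0 0.4" --pt "0.001 -0.001 0.074 0 0.35" --pt "0.001 -0.001 0.074 0 0.3" --pt "0.001 -0.001 0.074 0 0.3" --pt "0.001 -0.001 0.074 0 0.3"

```text
t: 20.2
eef_pos: [639.7, 152.6, 239.7]
tcp_rot: [3.141, 0.0, 0.399]
ft_force: [-0.1, -0.3, -0.1]
opening: 0.452
grip_force: 29.7
```

```bash
python3 -c "
from h import *
go(578.6,-96.3,75,5)"
```

```text
go [-0.153   0.2055 -0.0063] 17.9 | t 20.2 F [-0.1 -0.3 -0.1] open 0.452
```

Call:
carry_out --pt "0 0 -0.008 0 0.3" --pt "0 0 -0.03 0 0.3" --pt "0 0 -0.055 0 0.3" --pt "-0.005 0.007 -0.075 1 0.3" --pt "-0.02 0.027 -0.08 3 0.3" --pt "-0.041 0.055 -0.08 6 0.3" --pt "-0.064 0.086 -0.08 9 0.3" --pt "-0.087 0.117 -0.08 12 0.3" --pt "-0.11 0.148 -0.08 15 0.3" --pt "-0.131 0.176 -0.08 17 0.3" --pt "-0.147 0.197 -0.078 18 0.3" --pt "-0.153 0.2055 -0.065 18 0.3" --pt "-0.153 0.2055 -0.045 18 0.3" --pt "-0.153 0.2055 -0.025 18 0.3" --pt "-0.153 0.2055 -0.012 18 0.3" --pt "-0.153 0.2055 -0.006 18 0.3" --pt "-0.153 0.2055 -0.003 18 0.3" --pt "-0.153 0.2055 0 18 0.3" --pt "-0.153 0.2055 0.001 18 0.3" --pt "-0.153 0.2055 0.001 18 0.3"

```text
t: 22.7
eef_pos: [578.6, -96.2, 238.9]
tcp_rot: [3.141, -0.0, 0.085]
ft_force: [0.3, 0.2, -2.2]
opening: 0.453
grip_force: 29.7
```

Call:
carry_out --pt "0 0 0.0005 0 0.3" --pt "0 0 0.001 0 0.3" --pt "0 0 0.001 0 0.3"

```text
t: 23.08
eef_pos: [578.6, -96.2, 237.7]
tcp_rot: [3.142, -0.0, 0.085]
ft_force: [-0.2, 0.8, -1.9]
opening: 0.449
grip_force: 29.7
```

Call:
carry_out --pt "0 0 0.0005 0 0.3" --pt "0 0 0.001 0 0.3" --pt "0 0 0.001 0 0.3"

```text
t: 23.45
eef_pos: [578.6, -96.2, 236.7]
tcp_rot: [3.142, -0.0, 0.085]
ft_force: [0.4, 0.0, -1.9]
opening: 0.45
grip_force: 29.7
```

Call:
carry_out --pt "0 0 0.0003 0 0.3" --pt "0 0 0.0005 0 0.3" --pt "0 0 0.0005 0 0.3"

```text
t: 23.82
eef_pos: [578.6, -96.2, 236.6]
tcp_rot: [3.141, -0.0, 0.085]
ft_force: [-2.2, -0.0, 5.9]
opening: 0.452
grip_force: 29.6
```

Call:
carry_out --pt "0 0 0 0 0.47" --pt "0 0 0 0 0.52" --pt "0 0 0 0 0.6" --pt "0 0 0 0 0.7" --pt "0 0 0 0 0.75" --pt "0 0 -0.01 0 0.75" --pt "0 0 -0.03 0 0.75" --pt "0 0 -0.06 0 0.75" --pt "0 0 -0.09 0 0.75" --pt "0 0 -0.1 0 0.75" --pt "0 0 -0.1 0 0.75"

```text
t: 25.2
eef_pos: [578.5, -96.2, 336.6]
tcp_rot: [3.141, -0.001, 0.085]
ft_force: [0.5, 0.1, -0.7]
opening: 0.75
grip_force: 0.0
```

```bash
python3 -c "
from h import *
go(631,57,110,95)"
```

```text
go [ 0.0654 -0.1481  0.0556] -90.1 | t 25.2 F [ 0.5  0.1 -0.7] open 0.75
```

Call:
carry_out --pt "0.005 -0.012 0 -8 0.75" --pt "0.016 -0.036 0 -18 0.75" --pt "0.028 -0.063 0 -28 0.75" --pt "0.04 -0.09 0 -38 0.75" --pt "0.051 -0.116 0 -48 0.75" --pt "0.06 -0.136 0 -58 0.75" --pt "0.065 -0.148 0.01 -68 0.75" --pt "0.0655 -0.148 0.02 -78 0.75" --pt "0.0655 -0.148 0.035 -86 0.75" --pt "0.0655 -0.148 0.05 -90 0.75" --pt "0.0655 -0.148 0.0555 -90 0.75" --pt "0.0655 -0.148 0.0555 -90 0.75"

```text
t: 26.7
eef_pos: [631.2, 56.8, 279.9]
tcp_rot: [-3.14, -0.0, 1.654]
ft_force: [-0.1, -0.6, -0.3]
opening: 0.75
grip_force: 0.0
```

```bash
python3 -c "
from h import *
go(631,57,38,95)
p2,d2=env.read_camera('side')
cv2.imwrite('pics/t1.png',cv2.resize(p2[180:380,220:430],None,fx=2.8,fy=2.8)[:,:,::-1])"
```

```text
go [ 0.0002 -0.0002  0.0709] -0.2 | t 26.7 F [-0.1 -0.6 -0.3] open 0.75
```

View pics/t1.png

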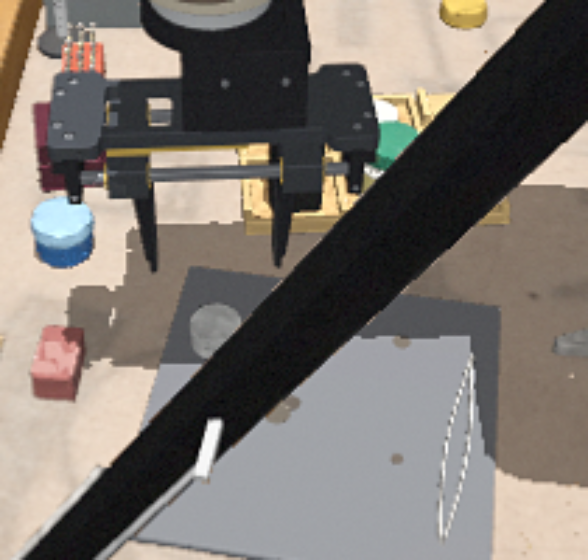

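The fingers straddle the tin (215,330) symmetrically. I descend and grip.

Call:
carry_out --pt "0 0 0.01 0 0.75" --pt "0 0 0.028 0 0.75" --pt "0 0 0.046 0 0.75" --pt "0 0 0.06 0 0.75" --pt "0 0 0.068 0 0.75" --pt "0 0 0.071 0 0.75" --pt "0 0 0.071 0 0.7" --pt "0 0 0.071 0 0.55" --pt "0 0 0.071 0 0.45" --pt "0 0 0.071 0 0.3" --pt "0 0 0.071 0 0.25" --pt "0 0 0.071 0 0.25" --pt "0 0 0.071 0 0.25"

```text
t: 28.38
eef_pos: [631.3, 56.8, 209.9]
tcp_rot: [3.141, 0.0, 1.656]
ft_force: [-0.4, 0.9, 2.0]
opening: 0.346
grip_force: 30.0
```

```bash
python3 -c "
from h import *
go(584.9,-168,40,95)"
```

```text
go [-0.2201 -0.0653 -0.0011] -0.1 | t 28.4 F [-0.4  0.9  2. ] open 0.346
```

Call:
carry_out --pt "0 0 -0.012 0 0.25" --pt "0 0 -0.045 0 0.25" --pt "0 0 -0.08 0 0.25" --pt "-0.008 -0.002 -0.11 0 0.25" --pt "-0.028 -0.008 -0.125 0 0.25" --pt "-0.06 -0.018 -0.13 0 0.25" --pt "-0.095 -0.028 -0.13 0 0.25" --pt "-0.13 -0.038 -0.13 0 0.25" --pt "-0.165 -0.049 -0.13 0 0.25" --pt "-0.195 -0.058 -0.13 0 0.25" --pt "-0.214 -0.0635 -0.13 0 0.25" --pt "-0.22 -0.0653 -0.13 0 0.25" --pt "-0.22 -0.0653 -0.13 0 0.25"

```text
t: 30.0
eef_pos: [584.9, -167.9, 339.6]
tcp_rot: [-3.141, -0.0, 1.656]
ft_force: [-1.1, -0.0, -0.2]
opening: 0.345
grip_force: 30.0
```

```bash
python3 -c "
from h import *
go(584.9,-168,35,95)
p2,d2=env.read_camera('side')
cv2.imwrite('pics/t2.png',cv2.resize(p2[150:330,240:450],None,fx=2.8,fy=2.8)[:,:,::-1])"
```

```text
go [-1.000e-04 -0.000e+00  1.336e-01] -0.1 | t 30.0 F [-1.1 -0.  -0.2] open 0.345
```

View pics/t2.png

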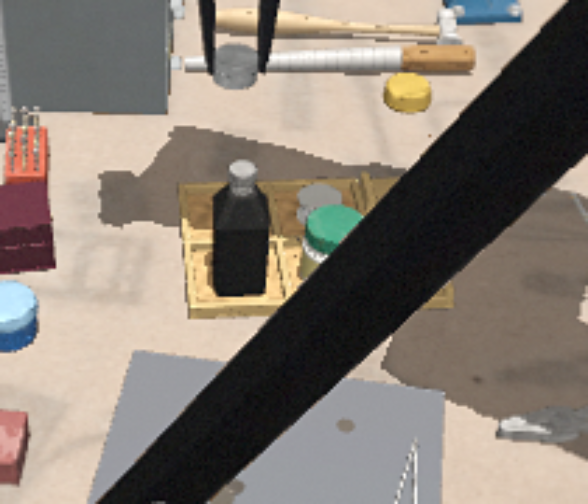

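The bottle stands upright in the back left well at (240,245). The jar (335,235) and the spool (320,203) are placed, and the tin is held upright at (237,68). I lower it.

Call:
carry_out --pt "0 0 0.012 0 0.25" --pt "0 0 0.035 0 0.25" --pt "0 0 0.06 0 0.25" --pt "0 0 0.085 0 0.25" --pt "0 0 0.105 0 0.25" --pt "0 0 0.118 0 0.25" --pt "0 0 0.124 0 0.25" --pt "0 0 0.128 0 0.25" --pt "0 0 0.13 0 0.25" --pt "0 0 0.131 0 0.25" --pt "0 0 0.1315 0 0.25" --pt "0 0 0.1315 0 0.25"

```text
t: 31.55
eef_pos: [584.9, -168.0, 208.4]
tcp_rot: [3.141, 0.0, 1.656]
ft_force: [0.6, 0.5, -1.2]
opening: 0.344
grip_force: 30.0
```

Call:
carry_out --pt "0 0 0.0005 0 0.25" --pt "0 0 0.001 0 0.25" --pt "0 0 0.001 0 0.25"

```text
t: 31.92
eef_pos: [584.9, -168.0, 207.2]
tcp_rot: [-3.142, 0.0, 1.656]
ft_force: [-0.0, 0.1, -1.2]
opening: 0.341
grip_force: 30.0
```

Call:
carry_out --pt "0 0 0.0003 0 0.25" --pt "0 0 0.0006 0 0.25" --pt "0 0 0.0006 0 0.25"

```text
t: 32.3
eef_pos: [584.9, -167.9, 206.8]
tcp_rot: [3.141, 0.0, 1.656]
ft_force: [-0.4, 0.5, 3.2]
opening: 0.344
grip_force: 30.0
```

Call:
carry_out --pt "0 0 0.0002 0 0.25" --pt "0 0 0.0004 0 0.25" --pt "0 0 0.0004 0 0.25"

```text
t: 32.67
eef_pos: [584.9, -168.0, 206.8]
tcp_rot: [3.141, 0.0, 1.656]
ft_force: [-2.7, 0.3, 7.1]
opening: 0.342
grip_force: 30.0
```

Call:
carry_out --pt "0 0 0 0 0.36" --pt "0 0 0 0 0.4" --pt "0 0 0 0 0.45" --pt "0 0 0 0 0.48" --pt "0 0 -0.008 0 0.48" --pt "0 0 -0.03 0 0.48" --pt "0 0 -0.06 0 0.48" --pt "0 0 -0.095 0 0.48" --pt "0 0 -0.12 0 0.48" --pt "0 0 -0.13 0 0.48" --pt "0 0 -0.13 0 0.48"

```text
t: 34.05
eef_pos: [584.8, -167.9, 336.5]
tcp_rot: [3.141, 0.0, 1.656]
ft_force: [-0.4, 0.1, -0.2]
opening: 0.482
grip_force: 0.0
```

```bash
python3 -c "
from h import *
go(480,137,80,77)"
```

```text
go [ 0.3127 -0.0785  0.0855] 17.9 | t 34.0 F [-0.4  0.1 -0.2] open 0.482
```

Call:
carry_out --pt "0.01 -0.003 0 1 0.48" --pt "0.035 -0.009 0 3 0.48" --pt "0.07 -0.018 0 5 0.48" --pt "0.105 -0.026 0 7 0.48" --pt "0.145 -0.036 0 9 0.48" --pt "0.185 -0.046 0 11 0.48" --pt "0.225 -0.056 0.01 13 0.48" --pt "0.262 -0.066 0.03 15 0.48" --pt "0.29 -0.073 0.05 17 0.48" --pt "0.308 -0.077 0.07 18 0.48" --pt "0.3125 -0.0785 0.082 18 0.48" --pt "0.3125 -0.0785 0.0855 18 0.48" --pt "0.3125 -0.0785 0.0855 18 0.48"

```text
t: 35.67
eef_pos: [480.3, 136.2, 250.7]
tcp_rot: [-3.142, 0.0, 1.341]
ft_force: [0.6, -0.4, 0.2]
opening: 0.479
grip_force: 0.0
```

```bash
python3 -c "
from h import *
go(480,137,28,77)
p2,d2=env.read_camera('side')
cv2.imwrite('pics/w1.png',cv2.resize(p2[200:400,300:510],None,fx=2.8,fy=2.8)[:,:,::-1])"
```

```text
go [ 0.0007 -0.0005  0.0517] -0.1 | t 35.7 F [ 0.6 -0.4  0.2] open 0.479
```

View pics/w1.png

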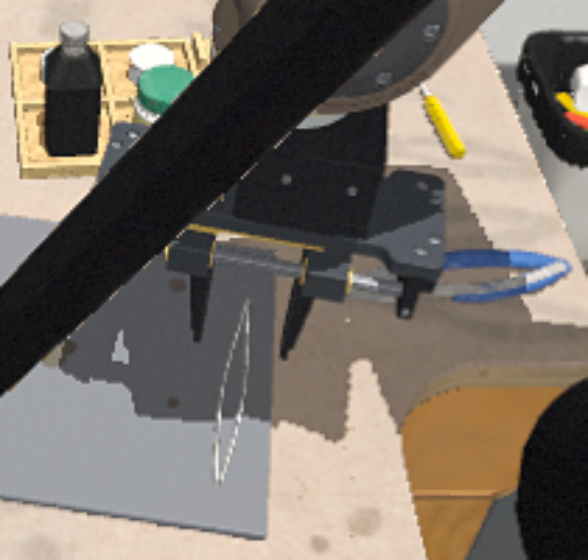

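The tweezers run from (248,305) to (218,480) and the fingers straddle them. I descend and grip.

Call:
carry_out --pt "0.0005 -0.0005 0.01 0 0.48" --pt "0.0005 -0.0005 0.025 0 0.48" --pt "0.0005 -0.0005 0.038 0 0.48" --pt "0.0005 -0.0005 0.046 0 0.48" --pt "0.0005 -0.0005 0.049 0 0.48" --pt "0.0005 -0.0005 0.051 0 0.48" --pt "0.0005 -0.0005 0.051 0 0.4" --pt "0.0005 -0.0005 0.051 0 0.3" --pt "0.0005 -0.0005 0.051 0 0.2" --pt "0.0005 -0.0005 0.051 0 0.1" --pt "0.0005 -0.0005 0.051 0 0.0" --pt "0.0005 -0.0005 0.051 0 0.0" --pt "0.0005 -0.0005 0.051 0 0.0"

```text
t: 37.35
eef_pos: [479.7, 137.3, 199.8]
tcp_rot: [3.141, 0.0, 1.342]
ft_force: [0.3, -0.3, 3.0]
opening: 0.14
grip_force: 30.0
```

Call:
carry_out --pt "0 0 -0.01 0 0.0" --pt "0 0 -0.03 0 0.0" --pt "0 0 -0.055 0 0.0" --pt "0 0 -0.07 0 0.0" --pt "0 0 -0.075 0 0.0" --pt "0 0 -0.075 0 0.0"

```text
t: 38.1
eef_pos: [479.6, 137.3, 274.6]
tcp_rot: [3.142, 0.0, 1.342]
ft_force: [0.6, 0.0, -0.8]
opening: 0.14
grip_force: 30.0
```

```bash
python3 -c "
from h import *
go(446.3,-144,60,95)
p2,d2=env.read_camera('side')
cv2.imwrite('pics/w2.png',cv2.resize(p2[200:400,300:510],None,fx=2.8,fy=2.8)[:,:,::-1])"
```

```text
go [-0.2815  0.0314  0.0436] -18.1 | t 38.1 F [ 0.6  0.  -0.8] open 0.14
```

View pics/w2.png

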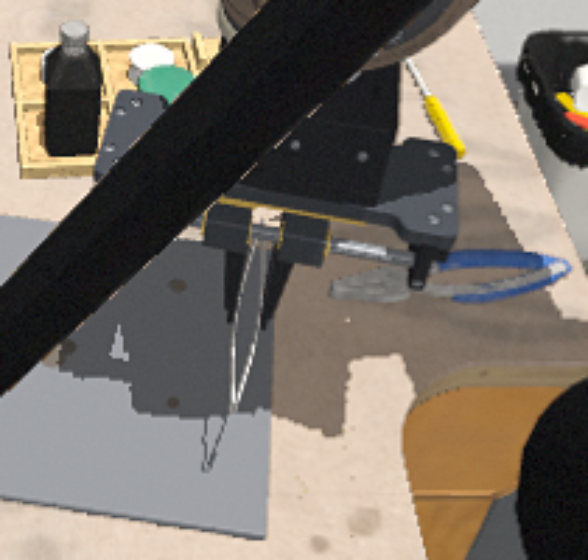

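```bash
python3 -c "
from h import *
s=lambda x,y:(300+x/2.8-.35,200+y/2.8-.35)
print(plane('side',[s(236,403)],88))"
```

```text
[[493.95855936 203.33137253  88.        ]]
```

Call:
carry_out --pt "-0.006 0.0005 0 -1 0" --pt "-0.022 0.0025 0 -3 0" --pt "-0.048 0.005 0 -5 0" --pt "-0.078 0.0085 0 -7 0" --pt "-0.11 0.012 0 -9 0" --pt "-0.142 0.016 0 -11 0" --pt "-0.174 0.0195 0 -13 0" --pt "-0.206 0.023 0 -15 0" --pt "-0.236 0.0265 0 -17 0" --pt "-0.26 0.029 0 -18 0" --pt "-0.276 0.031 0.005 -18 0" --pt "-0.2815 0.0315 0.015 -18 0" --pt "-0.2815 0.0315 0.028 -18 0" --pt "-0.2815 0.0315 0.038 -18 0" --pt "-0.2815 0.0315 0.0435 -18 0" --pt "-0.2815 0.0315 0.0435 -18 0"

```text
t: 40.15
eef_pos: [446.6, -143.7, 230.8]
tcp_rot: [-3.141, -0.0, 1.657]
ft_force: [-0.7, 0.3, 0.2]
opening: 0.143
grip_force: 30.0
```

```bash
python3 -c "
from h import *
go(446.3,-144,32.8,95)
p,d=env.read_camera('top')
p2,d2=env.read_camera('side')
a=cv2.resize(p[200:340,280:420],None,fx=3,fy=3);b=cv2.resize(p2[180:320,310:450],None,fx=3,fy=3)
cv2.imwrite('pics/w3.png',cv2.resize(np.hstack([a,b]),(800,400))[:,:,::-1])"
```

```text
go [-0.0003 -0.0003  0.027 ] -0.1 | t 40.1 F [-0.7  0.3  0.2] open 0.143
```

View pics/w3.png

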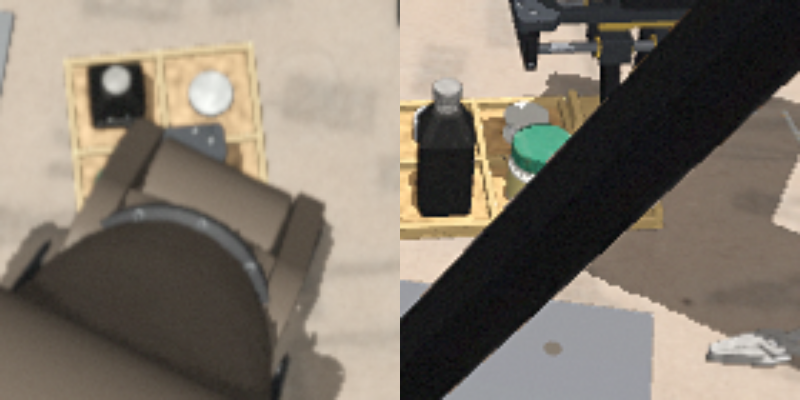

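Left half: bottle (118,92) and tin (210,92) are centred in the back wells. Right half: the jar and spool are fine. The tweezers check agrees within 2 mm, so I lower them into the groove.

Call:
carry_out --pt "0 0 0.005 0 0" --pt "0 0 0.012 0 0" --pt "0 0 0.018 0 0" --pt "0 0 0.022 0 0" --pt "0 0 0.024 0 0" --pt "0 0 0.0255 0 0" --pt "0 0 0.0255 0 0"

```text
t: 41.12
eef_pos: [446.5, -144.0, 205.7]
tcp_rot: [3.142, 0.0, 1.656]
ft_force: [0.5, 0.5, -0.7]
opening: 0.144
grip_force: 30.0
```

Call:
carry_out --pt "0 0 0.0005 0 0" --pt "0 0 0.001 0 0" --pt "0 0 0.001 0 0"

```text
t: 41.5
eef_pos: [446.5, -144.0, 204.7]
tcp_rot: [3.142, 0.0, 1.656]
ft_force: [0.5, 0.6, -0.4]
opening: 0.139
grip_force: 30.0
```

Call:
carry_out --pt "0 0 0.0003 0 0" --pt "0 0 0.0005 0 0" --pt "0 0 0.0005 0 0"

```text
t: 41.88
eef_pos: [446.5, -144.0, 204.2]
tcp_rot: [3.142, 0.0, 1.656]
ft_force: [0.7, -0.3, -0.8]
opening: 0.143
grip_force: 30.0
```

Call:
carry_out --pt "0 0 0.0003 0 0" --pt "0 0 0.0006 0 0" --pt "0 0 0.0006 0 0"

```text
t: 42.25
eef_pos: [446.5, -144.0, 203.8]
tcp_rot: [3.141, 0.0, 1.656]
ft_force: [-1.0, 0.3, 4.2]
opening: 0.139
grip_force: 30.0
```

Call:
carry_out --pt "0 0 0.0002 0 0" --pt "0 0 0.0004 0 0" --pt "0 0 0.0004 0 0"

```text
t: 42.62
eef_pos: [446.5, -144.0, 203.7]
tcp_rot: [3.141, 0.0, 1.656]
ft_force: [-1.6, 0.4, 12.0]
opening: 0.142
grip_force: 30.0
```

Call:
carry_out --pt "0 0 -0.0003 0 0.16" --pt "0 0 -0.0003 0 0.2" --pt "0 0 -0.0003 0 0.25" --pt "0 0 -0.0003 0 0.27" --pt "0 0 -0.006 0 0.27" --pt "0 0 -0.025 0 0.27" --pt "0 0 -0.06 0 0.27" --pt "0 0 -0.1 0 0.27" --pt "0 0 -0.14 0 0.27" --pt "-0.03 0 -0.17 0 0.27" --pt "-0.08 0 -0.18 0 0.27" --pt "-0.13 0 -0.18 0 0.27" --pt "-0.18 0 -0.18 0 0.27" --pt "-0.23 0 -0.18 0 0.27" --pt "-0.28 0 -0.18 0 0.27" --pt "-0.32 0 -0.18 0 0.27" --pt "-0.34 0 -0.18 0 0.27" --pt "-0.35 0 -0.18 0 0.27" --pt "-0.35 0 -0.18 0 0.27"

```text
t: 45.0
eef_pos: [476.2, -492.6, 383.2]
tcp_rot: [-3.141, -0.0, 1.656]
ft_force: [0.3, 0.5, 0.2]
opening: 0.272
grip_force: 0.0
```

```bash
python3 -c "
from h import *
p,d=env.read_camera('top')
p2,d2=env.read_camera('side')
a=cv2.resize(p[200:340,280:420],None,fx=3,fy=3);b=cv2.resize(p2[180:320,310:450],None,fx=3,fy=3)
cv2.imwrite('pics/e1.png',cv2.resize(np.hstack([a,b]),(800,400))[:,:,::-1])"
```

```text
(no output)
```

View pics/e1.png

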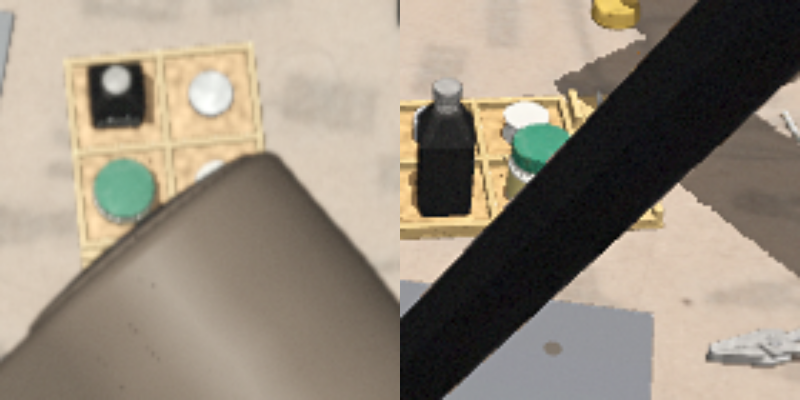

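The four containers are right, but the tweezers are hidden by the arm. I miscounted: that was my 15th picture and the limit was 14. I'll view no more and check the tweezers numerically, after moving the arm back out of the way.

Call:
carry_out --pt "-0.004 -0.015 0 0 0.27" --pt "-0.014 -0.05 0 0 0.27" --pt "-0.025 -0.1 -0.01 0 0.27" --pt "-0.037 -0.15 -0.02 0 0.27" --pt "-0.048 -0.19 -0.02 0 0.27" --pt "-0.052 -0.208 -0.02 0 0.27" --pt "-0.052 -0.208 -0.02 0 0.27"

```text
t: 45.98
eef_pos: [272.7, -562.2, 403.4]
tcp_rot: [3.141, 0.0, 1.655]
ft_force: [0.6, -0.4, 1.1]
opening: 0.268
grip_force: 0.0
```

```bash
python3 - <<'E'
from h import *
np.set_printoptions(precision=1,suppress=True)
p,d=env.read_camera('top'); a=np.load('top0.npz')['p']
T=lambda x,y,z:(521+x*.9962-y*.0872,-137.5+x*.0872+y*.9962,z)
poly=project('top',[T(-100,80,16),T(-50,80,16),T(-50,-80,16),T(-100,-80,16)]).astype(np.int32)
m=np.zeros((480,640),np.uint8);cv2.fillPoly(m,[poly],1)
diff=np.abs(p.astype(int)-a).max(2); k=(diff>18)&(m>0)
S=cv2.cvtColor(p,cv2.COLOR_RGB2HSV)[...,1]; k2=(S<60)&(m>0)
for n,q in(("changed",k),("grey",k2)):
    v,u=np.nonzero(q); print(n,len(u))
    if len(u)>3:
        w=plane('top',np.c_[u,v],16)[:,:2]-[521,-137.5]; l=w@np.array([[.9962,-.0872],[.0872,.9962]])
        print("local min/max/median",l.min(0),l.max(0),np.median(l,0)); print("fit x=a*y+b",np.polyfit(l[:,1],l[:,0],1))
# the bystanders: image change since start
for n,(u0,v0,u1,v1) in dict(blue=(280,150,308,176),red=(230,160,256,178),wax=(426,295,449,319)).items(): print(n,np.median(diff[v0:v1,u0:u1]),np.percentile(diff[v0:v1,u0:u1],95))
E
```

```text
changed 153
local min/max/median [-82.  -67.3] [-64.8  71.1] [-72.8  -2.8]
fit x=a*y+b [  0. -73.]
grey 363
local min/max/median [-100.1  -80.7] [-47.2  81. ] [-75.2  13.4]
fit x=a*y+b [ -0.  -76.1]
blue 1.0 3.0
red 2.0 10.649999999999977
wax 1.0 3.0
```

```bash
python3 -c "
from cell import env
print(env.job_done())"
```

```text
the job is handed in; nothing more can be done
None
```

All five things are in their places in the organiser and the job is handed in at about 46 s. The final check put the tweezers within about 2 mm of mid-groove and showed the blue pot, red block and wax puck unmoved; I miscounted and viewed 15 pictures instead of the 14 allowed.

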